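# Draw the coin case's vent flap shut with the hook pole

## Task

Take the blue hook pole from its cradle, hook its pin into the brass ring eye high on the coin case's open flap and draw the flap fully shut. With the hook still pulling, keep a firm, steady pull of about 12 N on the ring for a second to bed the seal, never pulling or pushing the flap with more than 20 N; then unhook and lay the pole back in its cradle the way it lay, leaving the flap shut. Only the pole may touch the flap, and leave the coin tubes and the loupe where they are.

Things in the scene. Friction and masses are not known exactly. Their poses are not given: they have to be found in the camera images.
- case: Fixed dark wood coin case, 160 deep (x), 190 wide (y), 130 high. Two clear side cheeks with aluminium posts at y = +-90 rise to 300 mm, the flap between them, open air above. Origin on the shelf straight below the flap's hinge line, in the plane of the shut flap; x points into the case, away from the robot, z up. The hinge line runs along y, 137 mm above the shelf.
- flap (a joint): Angle (rad) of the clear aluminium-framed flap, 164 wide, 150 high, 8 thick, hinged along its lower edge. 0 = shut, upright against its firm stop; positive = top tilted away from the robot into the case (starts at 0.4 to 0.6; limit 0.8). Friction hinge: stays where it is left, needs about 2 to 4 N at the ring to move.
- ring_eye (a point): Brass ring eye on the flap's front: wire 4 mm, hole 31 mm. Origin at the hole's centre, 24 mm in front of the flap's middle plane, 120 mm up the flap from the hinge line (257 mm above the shelf when shut). It turns with the flap: its z axis is the hole's axis and points up along the flap (vertical when shut, tilted back by the flap's angle when open); the rim at -x is the one nearest the robot.
- pole: Loose hook pole, 105 g: square blue handle 14 by 14 by 180 mm, then a steel rod 8 mm thick ending in a 6 mm pin bent straight down (-z) to 34 mm below the handle's axis. Telescopic: the pin stands 130 mm ahead (+x) of pole_grip, give or take up to 6 mm, different each time; it keeps its length under load. Origin 7 mm below pole_grip; x along the pole to the hook.
- pole_grip (a point): Balance point on the axis of the pole's blue handle, where to grip it across its 14 mm width: 60 mm behind the handle's front end. Axes as the pole's. In the cradle it lies 47 mm above the shelf, the pole lying level with its pin down.
- cradle_seat (a point): Where pole_grip belongs in the fixed black cradle, 47 mm above the shelf; x along the lying pole to the hook, z up. Two saddles, 12 mm thick, 80 mm behind and 42 mm ahead of this point, each with an open-topped slot 20 mm wide along x; slot floors 40 mm, cheek tops 54 mm above the shelf.
- tube0: Clear polycarbonate coin tube, 28 mm wide, 60 high, standing with two more in a wooden tray 130 by 120 by 25 mm; origin at the centre of its underside. Leave alone.
- tube1: The middle coin tube of the three, same size. Leave alone.
- tube2: The third coin tube, same size. Leave alone.
- loupe: Black loupe lying on the shelf, 34 mm round, 18 high, with a short handle; origin under its lens. Leave alone.
Mind the look-alikes: they are no part of the job. What is meant by the part that bears cradle_seat is not brown, and is the larger of those in its own colour.

How it is judged:
By the outcome, as a careful person would: the job done as asked, in the order asked, and still so for the second after the job is handed in, with the robot touching nothing.
It also fails if it takes over 72 s, if anything falls off the work surface, if the arm or the gripper's body presses on something with over 40 N, if the wrist force passes 120 N, or if a joint passes its speed limit or range.

## Robot

A 6-joint arm with a two-finger parallel gripper is mounted at the origin on the work surface. World frame = base frame: x ahead of the robot, y to its left, z up, the work surface at z = 0. Lengths are in m, angles in degrees, forces in N, time in s.
With the tool pointing down it reaches from about 0.4 to 0.825 m from the base axis. Payload 7 kg.
Tool frame: the origin (TCP) lies at the very end of the fingers, on their centre line; the grasp point (between the pads) lies behind it (r.grasp_offset is the z of the grasp point in the tool frame, in m); z points along the fingers, y is the direction in which the jaws open and shut (so a half turn about z gives the same grasp; the last joint's range is limited). The gripper opens to 88 mm and grips with 3 to 60 N. Pads are 19 mm wide; open, the fingers measure 130 mm over their backs; the gripper's body (78 mm by 193 mm) begins 47 mm behind the grasp point.
Start: joints at [82.741, 20.546, 0.682, 0, -70.136, -16.507], TCP at [0.272, 0.618, 0.227] pointing down, gripper open.
Joint ranges: [-176.03, 176.03], [-82.01, 121.73], [-58.28, 71.71], [-173.87, 95.51], [-174.79, -0.11], [-173.66, 173.66]. Speed limits (degrees/s): [136.94, 136.94, 172.46, 180, 180, 180].

## Interface

Orientations are given as [roll, pitch, yaw] about the fixed x, y, z axes, in that order (R = Rz(yaw) Ry(pitch) Rx(roll)).
In Python, from plant import r gives the robot as it stands. The module is installed in compiled form; this text tells all that it offers.
- The arm moves only by the tool servo_tool, never from a script. Its argument "targets" is a list of rows, each an object of numbers: "dx", "dy", "dz": the shift along the world's x, y, z in cm; "spin": the turn about the world's z in rad; "grip": the opening in per cent of the stroke, from 0 (shut) to 100 (fully open). A call has exactly 10 rows; each row is the pose to reach, as a shift and turn from the pose commanded when the call began; what a row does not reach only later rows make up. A row lasts 1/12 s, in which the tool goes at most 41.7 mm and 7.16 degrees, less where a joint would pass 70% of its speed; a pose out of reach is approached as far as the arm can. A call with a gripper value outside its range is refused whole. The fingers move at their own pace and stop on an object; "squeeze" is the grip in N (left out, the last holds). Time passes only in rows, so rows that repeat a pose let the fingers close, or fill a call up. It gives the time, the measured TCP pose, the force and the opening at its end, in the units of the state.
- r.get_state(): the state, without advancing time (a new reading comes with each control period).
- r.capture(name): name is "scene" or "side" or "wrist"; returns the picture (400x640x3 uint8, blue, green, red); there is no depth.
- r.get_calibration(name): a dict with "K" (3x3 intrinsics, pixels), "extrinsics" (4x4, takes a point from camera to world coordinates). Camera axes: x right, y down, z forward; pixel columns grow to the right and rows downward; lengths in m; the calibration is good to about 2 mm. A picture is of the moment at which its call begins: read the wrist's pose just before it. get_calibration takes no time and is no camera call; for the wrist camera it gives the pose at the moment of the call.
- r.close_job(): hands the job in, once; it reports no verdict.
Trained networks look in the newest picture that a camera, given by its name, has taken for a name from the list of things; names that differ only in an ending like _2 or _b are one class to them, and where a whole thing is asked for, a point or a joint stands for the part that bears it (a point fixed in the world has none). Each returns a list of dicts, best first, with "p" (0 to 1); they miss things now and then, are a little off and sometimes report something else, mostly with a low value. They report only what shows in the picture. A call takes as long as a camera call. They do not tell look-alikes from the thing itself.
- r.cut_out(name, camera): "mask" (400x640 bool, what is visible of it) and "extent" ([left, top, right, bottom] in pixels, round what is visible of it).
The state is a dict: "time_s": time; "joints": joint angles; "qd": joint speeds; "joint_torque": joint torques, N m; "tcp_pos": TCP position; "eef_rot": TCP orientation; "contact_force": force on the tool from outside, world axes, zero at the start; "moment": the same for the moment, N m; "gripper_width": finger opening in m.
Only numpy, scipy, OpenCV 4.12 (cv2) and the standard library are available. Lean on these libraries where they do the work, as an engineer would, in place of code of your own. Each camera call takes 0.05 s, during which the arm holds its last target. There are 200 camera calls.

## Working session

There is one attempt and no reset: what is moved stays moved. The work goes in short steps, Python scripts to look and compute and a tool call to move; the robot and the scene stay as the last step left them, time stands still between calls to the robot, and variables do not carry over. Pictures are saved under pics/ and viewed, about 8 in all and at most 12, crops included, and the job is handed in when it is done.

Besides the shell and the picture viewer there is one more tool, called after "Emit:" as a command line: name --argument value ..., lists and objects as JSON in quotes. servo_tool: Moves the arm, as the interface text tells. Its arguments: {"type":"object","properties":{"targets":{"type":"array"},"squeeze":{"type":"number"}},"required":["targets"]}

```bash
mkdir -p pics; cat > h.py <<'E'
import numpy as np, cv2
from plant import r
def cap(n,f=None):
    im=r.capture(n)
    if f: cv2.imwrite('pics/'+f,im)
    return im
def proj(n,P):
    c=r.get_calibration(n);K=np.array(c['K']);T=np.linalg.inv(np.array(c['extrinsics']))
    p=np.atleast_2d(P)@T[:3,:3].T+T[:3,3];q=p@K.T;return q[:,:2]/q[:,2:]
def ray(n,uv):
    c=r.get_calibration(n);K=np.array(c['K']);E=np.array(c['extrinsics'])
    d=E[:3,:3]@np.linalg.solve(K,[uv[0],uv[1],1.]);return E[:3,3],d
def onz(n,uv,z):
    o,d=ray(n,uv);return o+d*(z-o[2])/d[2]
def tri(obs):
    A=np.zeros((3,3));b=np.zeros(3)
    for n,uv in obs:
        o,d=ray(n,uv);d=d/np.linalg.norm(d);M=np.eye(3)-np.outer(d,d);A+=M;b+=M@o
    return np.linalg.solve(A,b)
E
python3 - <<'E'
from h import *
np.set_printoptions(precision=4,suppress=True)
a=cap('scene');b=cap('side')
cv2.imwrite('pics/a.png',a);cv2.imwrite('pics/b.png',b)
for n in ['scene','side']:
    c=r.get_calibration(n);print(n,np.array(c['K'])[0],np.array(c['extrinsics']))
    for t in ['case','flap','ring_eye','pole','pole_grip','cradle_seat','loupe','tube0']:
        print(t,[(round(d['p'],2),d['extent']) for d in r.cut_out(t,n)])
s=r.get_state();print(s,r.grasp_offset)
E
```

```text
scene [464.6599   0.     321.0907] [[ 0.4257  0.6295 -0.65    1.4551]
 [ 0.9048 -0.2897  0.312  -0.5563]
 [ 0.0081 -0.721  -0.6929  1.2106]
 [ 0.      0.      0.      1.    ]]
case [(0.85, [333.4, 170.4, 424.1, 292.7])]
flap [(0.69, [363.5, 195.0, 398.6, 219.8])]
ring_eye [(0.8, [356.9, 193.3, 398.5, 219.5])]
pole [(0.78, [231.8, 211.8, 264.8, 266.1])]
pole_grip []
cradle_seat [(0.8, [271.1, 209.4, 292.7, 242.9]), (0.73, [181.6, 217.9, 213.9, 260.6]), (0.67, [232.2, 220.9, 262.4, 267.0])]
loupe []
tube0 [(0.63, [410.8, 178.6, 414.9, 182.4]), (0.44, [401.0, 171.2, 407.3, 184.5])]
side [416.0829   0.     315.9052] [[-0.9994 -0.0019  0.0338  0.4569]
 [-0.028   0.609  -0.7927  0.8063]
 [-0.0191 -0.7932 -0.6087  0.829 ]
 [ 0.      0.      0.      1.    ]]
case [(0.63, [199.6, 142.5, 282.9, 282.1])]
flap [(0.55, [240.7, 157.2, 267.4, 190.7]), (0.45, [339.3, 341.2, 352.7, 367.8])]
ring_eye []
pole [(0.73, [239.4, 159.8, 267.3, 191.8]), (0.64, [299.7, 165.5, 370.0, 175.8])]
pole_grip [(0.86, [296.2, 166.8, 372.4, 177.6])]
cradle_seat [(0.94, [321.6, 172.2, 365.2, 189.2]), (0.83, [328.9, 195.4, 369.1, 212.7]), (0.66, [334.8, 144.2, 384.7, 164.9])]
loupe [(0.7, [327.9, 259.5, 345.8, 274.9]), (0.41, [240.4, 159.1, 268.2, 190.3])]
tube0 [(0.8, [323.3, 331.7, 335.5, 359.0]), (0.72, [201.0, 141.7, 282.3, 284.8]), (0.63, [358.4, 335.7, 374.1, 359.4]), (0.63, [337.5, 343.9, 350.2, 366.2]), (0.45, [316.6, 170.3, 364.1, 189.7])]
{'time_s': 0.9, 'joints': array([ 82.7392,  20.5435,   0.6803,  -0.0008, -70.1364, -16.5086]), 'qd': array([-0.1212, -0.0083, -0.0696,  0.0353,  0.1218,  0.0935]), 'joint_torque': array([  0.0012, -58.2356,  29.3294,   7.003 ,   0.0123,  -0.    ]), 'tcp_pos': array([0.272 , 0.6177, 0.2266]), 'eef_rot': array([-179.9998,    0.0009,  -23.7696]), 'contact_force': array([0.1779, 0.7041, 0.4091]), 'moment': array([-0.035 ,  0.0073,  0.0106]), 'gripper_width': 0.08788079950742889} -0.0188
```

View pics/a.png

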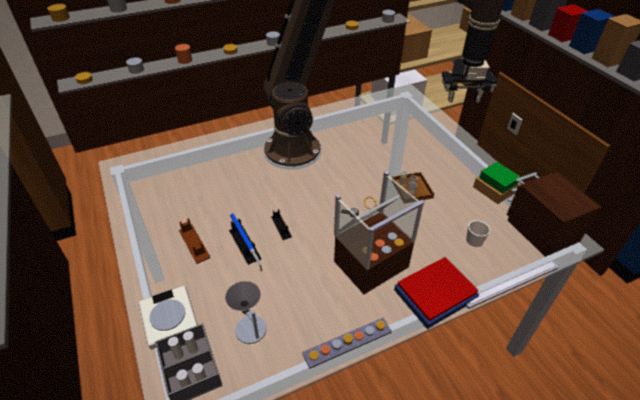

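View pics/b.png

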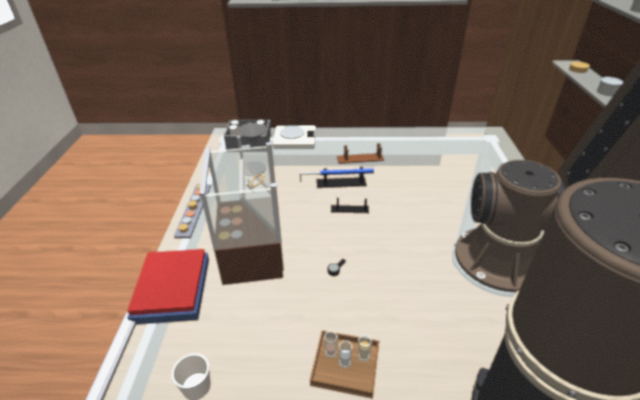

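```bash
python3 - <<'E'
import cv2,numpy as np
a=cv2.imread('pics/a.png');b=cv2.imread('pics/b.png')
A=cv2.resize(a[165:295,325:430],None,fx=4,fy=4,interpolation=2)[:520]
C=cv2.resize(b[135:235,190:385],(380*2,195*2),interpolation=2)
D=cv2.resize(a[200:280,170:300],(370,228),interpolation=2)
cv2.imwrite('pics/c.png',np.hstack([A,np.vstack([D,np.zeros((520-228,370,3),np.uint8)])]))
cv2.imwrite('pics/d.png',cv2.resize(b[135:235,190:385],(780,400),interpolation=2))
E
```

```text
(no output)
```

View pics/c.png

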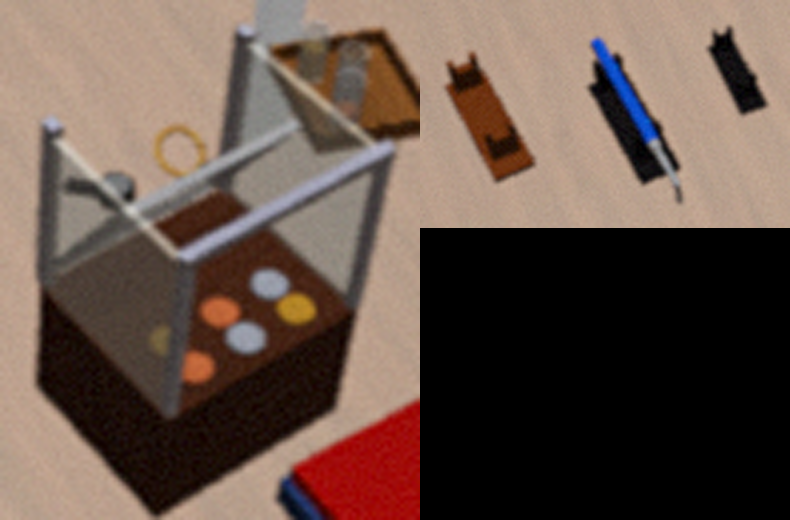

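View pics/d.png

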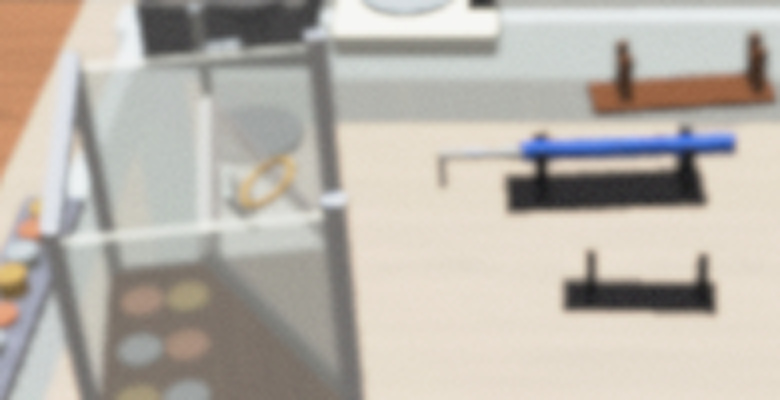

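```bash
python3 - <<'E'
from h import *
np.set_printoptions(precision=4,suppress=True)
f=lambda x,y:(325+x/4-.375,165+y/4-.375)
g=lambda x,y:(190+x/4-.375,135+y/4-.375)
print('ring',tri([('scene',f(181,150)),('side',g(267,181))]))
for n,p in [('fl',f(51,125)),('fr',f(245,33)),('bl',f(183,255)),('br',f(388,148))]: print(n,onz('scene',p,.3))
print('side',[onz('side',g(*p),.3) for p in [(333,200),(318,30),(48,232),(72,55)]])
for n in ['scene','side']:
    im=cv2.imread('pics/%s.png'%('a' if n=='scene' else 'b')).astype(int)
    m=((im[:,:,0]>im[:,:,2]+60)&(im[:,:,0]>im[:,:,1]+40))
    roi=np.zeros_like(m); 
    if n=='scene': roi[200:280,220:270]=1
    else: roi[160:185,300:380]=1
    v,u=np.nonzero(m&roi); P=np.c_[u,v]*1.; c=P.mean(0); d=np.linalg.svd(P-c)[2][0]; t=(P-c)@d
    e=[c+d*t.min(),c+d*t.max()];print(n,len(P),c,e,[onz(n,q,.047) for q in e],onz(n,c,.047))
print('pintip',tri([('scene',(170+679*.3514-370*0-420*.3514,200+200*.351)),('side',g(444,186))]))
for n,p in [('loupe',(335,268)),('lamp',(250,180))]: print(n,onz('side',p,.01))
print('bowl',onz('scene',(243,293),.0),onz('scene',(250,329),0))
E
```

```text
ring [ 0.6362 -0.0063  0.2536]
fl [ 0.6184 -0.1036  0.3   ]
fr [0.5902 0.0728 0.3   ]
bl [ 0.7658 -0.08    0.3   ]
br [0.7379 0.1005 0.3   ]
side [array([0.5813, 0.0744, 0.3   ]), array([ 0.6111, -0.1091,  0.3   ]), array([0.7308, 0.1038, 0.3   ]), array([ 0.7611, -0.0791,  0.3   ])]
scene 206 [241.8204 232.1456] [array([231.1812, 213.8944]), array([251.5538, 248.8431])] [array([ 0.3126, -0.3533,  0.047 ]), array([ 0.491 , -0.3405,  0.047 ])] [ 0.4089 -0.3464  0.047 ]
side 187 [345.8289 170.9144] [array([372.0349, 169.932 ]), array([320.9568, 171.8469])] [array([ 0.3161, -0.3603,  0.047 ]), array([ 0.4873, -0.3489,  0.047 ])] [ 0.4041 -0.3545  0.047 ]
pintip [ 0.558  -0.337   0.0154]
loupe [0.4434 0.0486 0.01  ]
lamp [ 0.7313 -0.3538  0.01  ]
bowl [ 0.6082 -0.4135  0.    ] [ 0.7348 -0.4342  0.    ]
```

Emit:
servo_tool --targets '[{"dx":1.8,"dy":-3.6,"dz":2,"spin":0.05},{"dx":3.6,"dy":-7.2,"dz":3,"spin":0.1},{"dx":5.4,"dy":-10.8,"dz":4,"spin":0.15},{"dx":7.2,"dy":-14.4,"dz":5,"spin":0.2},{"dx":9,"dy":-18,"dz":6,"spin":0.25},{"dx":10.8,"dy":-21.6,"dz":7,"spin":0.3},{"dx":12.6,"dy":-25.2,"dz":8,"spin":0.35},{"dx":14.4,"dy":-28.8,"dz":9,"spin":0.4},{"dx":16.2,"dy":-32.4,"dz":10,"spin":0.45},{"dx":17.2,"dy":-36,"dz":11,"spin":0.485}]'

```text
validation failed for argument at $.ta...
```

Emit:
servo_tool --targets '[{"dy":-3.6},{"dy":-7.2},{"dy":-10.8},{"dy":-14.4},{"dy":-18},{"dy":-21.6},{"dy":-25.2},{"dy":-28.8},{"dy":-28.8},{"dy":-28.8}]'

```text
validation failed for argument at $.ta...
```

```bash
python3 - <<'E'
from h import *
np.set_printoptions(precision=4,suppress=True)
s=r.get_state();print(s['time_s'],s['tcp_pos'],s['eef_rot'])
c=r.get_calibration('wrist');print(np.array(c['extrinsics']),np.array(c['K'])[0]);cap('wrist','w1.png')
print(proj('wrist',[[.636,-.006,.254],[.436,-.348,.047]]))
print([(d['p'],d['extent']) for d in r.cut_out('ring_eye','wrist')])
E
```

```text
0.9 [0.272  0.6177 0.2266] [-179.9998    0.0009  -23.7696]
[[-0.4028 -0.879  -0.2552  0.3413]
 [-0.9153  0.3871  0.1112  0.5883]
 [ 0.001   0.2784 -0.9605  0.3849]
 [ 0.      0.      0.      1.    ]] [276.2735   0.     321.2788]
[[-7219.153   9519.4932]
 [ 1473.6016  -562.3236]]
[]
```

View pics/w1.png

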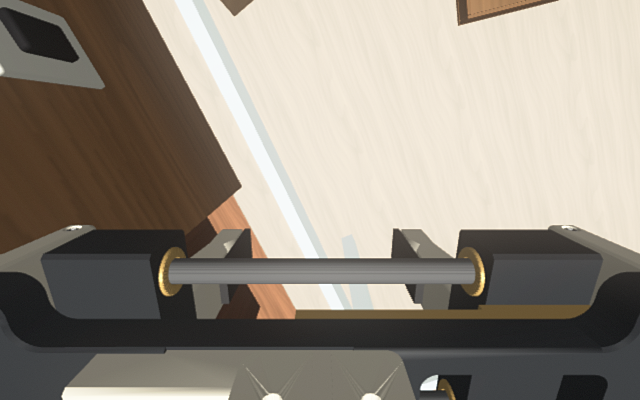

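The wrist view (picture 5) shows the open fingers at the bottom, and the camera looks along tool +x, so the hook will be visible when held. No move was made, because the rows need every key.

Emit:
servo_tool --targets '[{"dx":1.8,"dy":-3.6,"dz":2,"spin":0.05,"grip":100},{"dx":3.6,"dy":-7.2,"dz":3,"spin":0.1,"grip":100},{"dx":5.4,"dy":-10.8,"dz":4,"spin":0.15,"grip":100},{"dx":7.2,"dy":-14.4,"dz":5,"spin":0.2,"grip":100},{"dx":9,"dy":-18,"dz":6,"spin":0.25,"grip":100},{"dx":10.8,"dy":-21.6,"dz":7,"spin":0.3,"grip":100},{"dx":12.6,"dy":-25.2,"dz":8,"spin":0.35,"grip":100},{"dx":14.4,"dy":-28.8,"dz":9,"spin":0.4,"grip":100},{"dx":16.2,"dy":-32.4,"dz":10,"spin":0.45,"grip":100},{"dx":17.2,"dy":-36,"dz":11,"spin":0.485,"grip":100}]'

```text
time_s: 1.83
tcp_pos: [0.4449, 0.2559, 0.3371]
eef_rot: [-180.0, -0.0, 4.2]
contact_force: [0.9, -0.2, 0.5]
gripper_width: 0.0878
```

Emit:
servo_tool --targets '[{"dx":0,"dy":-3.6,"dz":0,"spin":0,"grip":100},{"dx":0,"dy":-7.2,"dz":0,"spin":0,"grip":100},{"dx":0,"dy":-10.8,"dz":0,"spin":0,"grip":100},{"dx":0,"dy":-14.4,"dz":0,"spin":0,"grip":100},{"dx":0,"dy":-18,"dz":0,"spin":0,"grip":100},{"dx":0,"dy":-21.6,"dz":0,"spin":0,"grip":100},{"dx":0,"dy":-25.2,"dz":0,"spin":0,"grip":100},{"dx":0,"dy":-26.5,"dz":0,"spin":0,"grip":100},{"dx":0,"dy":-26.5,"dz":0,"spin":0,"grip":100},{"dx":0,"dy":-26.5,"dz":0,"spin":0,"grip":100}]'

```text
time_s: 2.67
tcp_pos: [0.4439, -0.008, 0.3368]
eef_rot: [-180.0, -0.0, 3.9]
contact_force: [0.1, 0.0, 0.4]
gripper_width: 0.0879
```

```bash
python3 - <<'E'
from h import *
np.set_printoptions(precision=4,suppress=True)
s=r.get_state();print(s['time_s'],s['tcp_pos'],s['eef_rot'])
np.savez('w2cal.npz',**{k:np.array(v) for k,v in r.get_calibration('wrist').items() if k in('K','extrinsics')});cap('wrist','w2.png')
print(proj('wrist',[[.636,-.006,.254],[.6,-.0165,.3],[.436,-.348,.047]]))
print([(d['p'],d['extent']) for d in r.cut_out('ring_eye','wrist')])
E
```

```text
2.6667 [ 0.4439 -0.008   0.3368] [-179.9822   -0.0357    3.8952]
[[338.8085 -49.8913]
 [355.777  -20.5461]
 [525.2707 184.5738]]
[(0.71, [245.7, 0.7, 422.4, 58.3])]
```

View pics/w2.png

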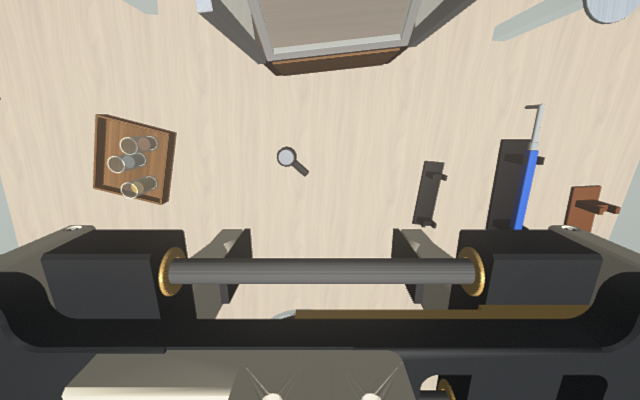

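Picture 6 shows the case front at about (335,60), the loupe at (287,157), the tubes at (137,163) and the pole's hook at (540,106). The ring is out of view above, so I'll shift forward for one good look at it.

Emit:
servo_tool --targets '[{"dx":3,"dy":0,"dz":1,"spin":0,"grip":100},{"dx":6,"dy":0,"dz":2,"spin":0,"grip":100},{"dx":7,"dy":0,"dz":3,"spin":0,"grip":100},{"dx":7,"dy":0,"dz":3,"spin":0,"grip":100},{"dx":7,"dy":0,"dz":3,"spin":0,"grip":100},{"dx":7,"dy":0,"dz":3,"spin":0,"grip":100},{"dx":7,"dy":0,"dz":3,"spin":0,"grip":100},{"dx":7,"dy":0,"dz":3,"spin":0,"grip":100},{"dx":7,"dy":0,"dz":3,"spin":0,"grip":100},{"dx":7,"dy":0,"dz":3,"spin":0,"grip":100}]'

```text
time_s: 3.6
tcp_pos: [0.5136, -0.0072, 0.3668]
eef_rot: [-180.0, -0.0, 4.0]
contact_force: [0.0, 1.6, 0.8]
gripper_width: 0.0876
```

```bash
python3 - <<'E'
from h import *
np.set_printoptions(precision=4,suppress=True)
s=r.get_state();print(s['time_s'],s['tcp_pos'],s['eef_rot'])
np.savez('w3cal.npz',**{k:np.array(v) for k,v in r.get_calibration('wrist').items() if k in('K','extrinsics')});im=cap('wrist')
cv2.imwrite('pics/w3.png',cv2.resize(im[:240,180:480],(750,600),interpolation=2))
print(proj('wrist',[[.636,-.006,.254],[.6,-.0165,.3],[.436,-.348,.047]]))
print([(d['p'],d['extent']) for d in r.cut_out('ring_eye','wrist')])
E
```

```text
3.6 [ 0.5136 -0.0072  0.3668] [-179.9883   -0.027     4.0389]
[[330.1639  63.5698]
 [341.8772 104.3604]
 [503.1747 217.7404]]
[(0.85, [229.0, 1.5, 430.8, 120.9])]
```

View pics/w3.png

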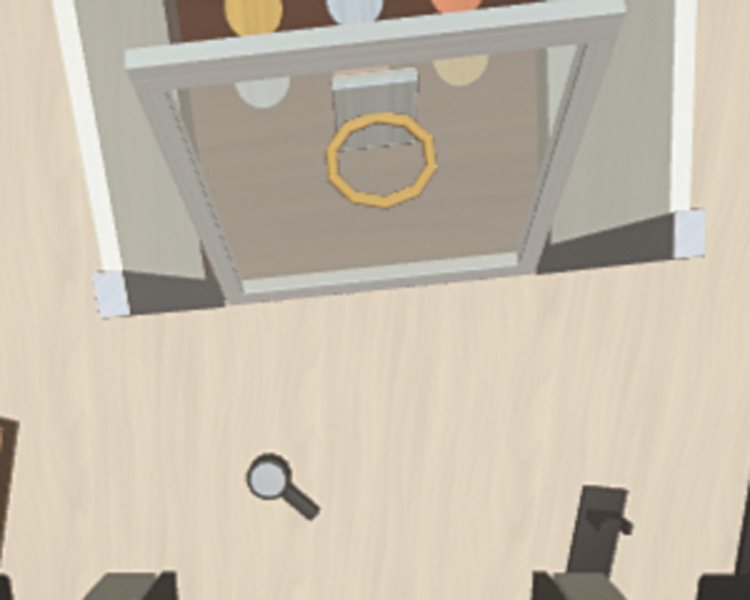

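```bash
cat > fit.py <<'E'
from h import *
from scipy.optimize import least_squares
np.set_printoptions(precision=4,suppress=True)
c=np.load('w3cal.npz');K=c['K'];T=np.linalg.inv(c['extrinsics'])
f=lambda x,y:(180+x/2.5-.3,y/2.5-.3)
obs=[f(382,160),f(110,294),f(690,233),f(128,72),f(623,14),f(237,304),f(530,274)]
def model(p):
    x0,y0,yaw,th,px,zb=p
    s,co=np.sin(th),np.cos(th)
    fl=lambda a,y,u:[a*co+u*s,y,.137-a*s+u*co]
    L=np.array([fl(-.024,0,.12),[px,.09,.3],[px,-.09,.3],fl(-.004,.082,.15),fl(-.004,-.082,.15),fl(-.004,.082,zb),fl(-.004,-.082,zb)])
    R=np.array([[np.cos(yaw),-np.sin(yaw)],[np.sin(yaw),np.cos(yaw)]])
    L[:,:2]=L[:,:2]@R.T+[x0,y0]; return L
def res(p):
    q=(model(p)@T[:3,:3].T+T[:3,3])@K.T
    return np.r_[(q[:,:2]/q[:,2:]-obs).ravel(),(p[4])/.01,p[5]/.003]
s=least_squares(res,[.6,-.0165,.157,.5,0,0]);print(s.x,s.fun);print('ring',model(s.x)[0])
E
python3 fit.py
python3 - <<'E'
from h import *
np.set_printoptions(precision=4,suppress=True)
c=np.load('w2cal.npz' if 0 else 'w2cal.npz');K=c['K'];E=c['extrinsics']
im=cv2.imread('pics/w2.png').astype(int)
m=((im[:,:,0]>im[:,:,2]+60)&(im[:,:,0]>im[:,:,1]+40));v,u=np.nonzero(m);k=(v>130)&(v<225)&(u>490);P=np.c_[u[k],v[k]]
def onp(uv,z):
    d=E[:3,:3]@np.linalg.solve(K,[uv[0],uv[1],1.]);return E[:3,3]+d*(z-E[2,3])/d[2]
W=np.array([onp(q,.05)[:2] for q in P]);cen=W.mean(0);d=np.linalg.svd(W-cen)[2][0];d*=np.sign(d[0]);t=(W-cen)@d
print('front end',cen+d*t.max(),'yaw',np.degrees(np.arctan2(d[1],d[0])),'grip',cen+d*(t.max()-.06),'tip',onp((540,106),.045))
E
```

```text
[ 0.5963 -0.0146  0.1717  0.5332  0.0028 -0.0017] [-0.438   0.1732  0.41    0.1455  0.3978 -0.1802 -1.0263 -0.2229  1.6484
 -0.2136 -3.0341  1.0537  1.1858  0.2346  0.285  -0.5653]
ring [ 0.636  -0.0077  0.2525]
front end [ 0.4913 -0.3452] yaw 3.752229936129393 grip [ 0.4315 -0.3491] tip [ 0.5596 -0.3389  0.045 ]
```

Picture 7 shows the ring centred at crop (382,160), with post tops at (110,294) and (690,233). The pose fit is good: ring at (.636,-.008,.2525), flap angle about 0.53.

Candidates for the pole's cradle (scene pixels):
- Brown cradle (195,240): wrong colour.
- Small black cradle (282,225): the smaller of the two black ones.
- Large black cradle bearing the pole (245,240): chosen, confirmed in the close crops.

Next I'll move to above the pole.

Emit:
servo_tool --targets '[{"dx":-2.2,"dy":-3,"dz":0,"spin":0,"grip":100},{"dx":-4.2,"dy":-6.4,"dz":0,"spin":0,"grip":100},{"dx":-6,"dy":-10,"dz":-0.2,"spin":0,"grip":100},{"dx":-8,"dy":-13.4,"dz":-0.5,"spin":0,"grip":100},{"dx":-8.2,"dy":-17.4,"dz":-1,"spin":0,"grip":100},{"dx":-8.2,"dy":-21.2,"dz":-2,"spin":0,"grip":100},{"dx":-8.2,"dy":-24.8,"dz":-4,"spin":0,"grip":100},{"dx":-8.2,"dy":-28,"dz":-6,"spin":0,"grip":100},{"dx":-8.2,"dy":-31.2,"dz":-8,"spin":0,"grip":100},{"dx":-8.2,"dy":-34.2,"dz":-10,"spin":0,"grip":100}]'

```text
time_s: 4.53
tcp_pos: [0.4315, -0.3512, 0.2658]
eef_rot: [180.0, -0.0, 4.0]
contact_force: [0.9, 1.1, 0.4]
gripper_width: 0.0876
```

Emit:
servo_tool --targets '[{"dx":0,"dy":0,"dz":-3,"spin":0,"grip":100},{"dx":0,"dy":0,"dz":-6,"spin":0,"grip":100},{"dx":0,"dy":0,"dz":-9,"spin":0,"grip":100},{"dx":0,"dy":0,"dz":-12,"spin":0,"grip":100},{"dx":0,"dy":0,"dz":-14,"spin":0,"grip":100},{"dx":0,"dy":0,"dz":-14,"spin":0,"grip":50},{"dx":0,"dy":0,"dz":-14,"spin":0,"grip":50},{"dx":0,"dy":0,"dz":-14,"spin":0,"grip":50},{"dx":0,"dy":0,"dz":-14,"spin":0,"grip":50},{"dx":0,"dy":0,"dz":-14,"spin":0,"grip":50}]'

```text
time_s: 5.37
tcp_pos: [0.433, -0.3496, 0.1283]
eef_rot: [179.9, -0.2, 4.0]
contact_force: [0.0, 0.6, 0.3]
gripper_width: 0.0598
```

```bash
python3 - <<'E'
from h import *
np.set_printoptions(precision=4,suppress=True)
s=r.get_state();print(s['time_s'],s['tcp_pos'],s['eef_rot'])
im=cap('wrist','w4.png')
print(proj('wrist',[[.432,-.349,.054],[.4915,-.3452,.054],[.5596,-.339,.047]]))
m=((im[:,:,0].astype(int)>im[:,:,2].astype(int)+60)&(im[:,:,0].astype(int)>im[:,:,1].astype(int)+40));v,u=np.nonzero(m);k=(v<235)
W=np.array([onz('wrist',q,.054)[:2] for q in np.c_[u,v][k]]);cen=W.mean(0);d=np.linalg.svd(W-cen)[2][0];d*=np.sign(d[0]);t=(W-cen)@d
print(k.sum(),'front end',cen+d*t.max(),'yaw',np.degrees(np.arctan2(d[1],d[0])),'grip',cen+d*(t.max()-.06))
E
```

```text
5.3667 [ 0.433  -0.3496  0.1283] [179.9233  -0.1502   4.0386]
[[321.1984 207.5793]
 [321.6848 138.8823]
 [319.924   48.9971]]
1547 front end [ 0.4929 -0.3426] yaw 3.5981956866056017 grip [ 0.433  -0.3464]
```

View pics/w4.png

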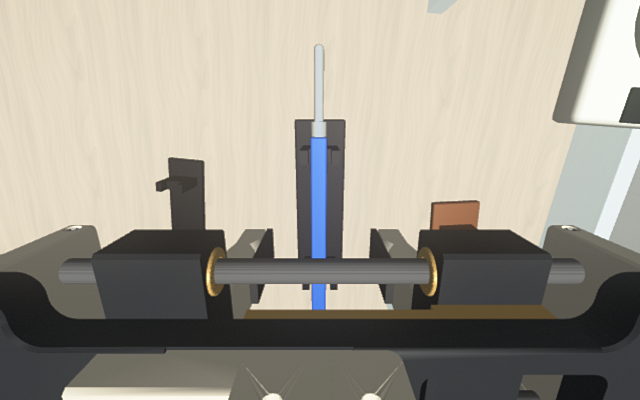

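Picture 8 shows the pole lying between the open fingers with its line about 2 px to the left of centre (hook tip at (319,47)). I'll shift 3 mm, descend and grip.

Emit:
servo_tool --targets '[{"dx":0,"dy":0.3,"dz":-2.5,"spin":-0.005,"grip":50},{"dx":0,"dy":0.3,"dz":-5,"spin":-0.005,"grip":50},{"dx":0,"dy":0.3,"dz":-7.5,"spin":-0.005,"grip":50},{"dx":0,"dy":0.3,"dz":-9,"spin":-0.005,"grip":50},{"dx":0,"dy":0.3,"dz":-10,"spin":-0.005,"grip":50},{"dx":0,"dy":0.3,"dz":-10,"spin":-0.005,"grip":50},{"dx":0,"dy":0.3,"dz":-10,"spin":-0.005,"grip":30},{"dx":0,"dy":0.3,"dz":-10,"spin":-0.005,"grip":25},{"dx":0,"dy":0.3,"dz":-10,"spin":-0.005,"grip":22},{"dx":0,"dy":0.3,"dz":-10,"spin":-0.005,"grip":20}]' --squeeze 20

```text
time_s: 6.25
tcp_pos: [0.4328, -0.3465, 0.0277]
eef_rot: [180.0, -0.1, 3.7]
contact_force: [-0.6, 0.5, -1.0]
gripper_width: 0.0227
```

Emit:
servo_tool --targets '[{"dx":0,"dy":0,"dz":0,"spin":0,"grip":15},{"dx":0,"dy":0,"dz":0,"spin":0,"grip":10},{"dx":0,"dy":0,"dz":0,"spin":0,"grip":5},{"dx":0,"dy":0,"dz":0,"spin":0,"grip":0},{"dx":0,"dy":0,"dz":0,"spin":0,"grip":0},{"dx":0,"dy":0,"dz":0,"spin":0,"grip":0},{"dx":0,"dy":0,"dz":0,"spin":0,"grip":0},{"dx":0,"dy":0,"dz":0,"spin":0,"grip":0},{"dx":0,"dy":0,"dz":0,"spin":0,"grip":0},{"dx":0,"dy":0,"dz":0,"spin":0,"grip":0}]' --squeeze 60

```text
time_s: 7.08
tcp_pos: [0.4324, -0.3465, 0.0272]
eef_rot: [180.0, -0.0, 3.8]
contact_force: [-1.1, 0.9, 6.4]
gripper_width: 0.0137
```

```bash
python3 - <<'E'
from h import *
np.set_printoptions(precision=4,suppress=True)
s=r.get_state();print({k:s[k] for k in['time_s','tcp_pos','eef_rot','contact_force','moment','gripper_width']})
E
```

```text
{'time_s': 7.0833, 'tcp_pos': array([ 0.4324, -0.3465,  0.0272]), 'eef_rot': array([179.9665,  -0.0442,   3.7544]), 'contact_force': array([-1.1014,  0.8853,  6.3597]), 'moment': array([0.2702, 0.2916, 0.0626]), 'gripper_width': 0.013701394888234528}
```

Emit:
servo_tool --targets '[{"dx":0,"dy":0,"dz":1,"spin":0,"grip":0},{"dx":0,"dy":0,"dz":3,"spin":0,"grip":0},{"dx":0,"dy":0,"dz":6,"spin":0,"grip":0},{"dx":0,"dy":0,"dz":9.5,"spin":0,"grip":0},{"dx":0,"dy":0,"dz":13,"spin":0,"grip":0},{"dx":0,"dy":0,"dz":16.5,"spin":0.02,"grip":0},{"dx":0,"dy":0.5,"dz":20,"spin":0.04,"grip":0},{"dx":0,"dy":2,"dz":23.5,"spin":0.06,"grip":0},{"dx":0,"dy":4.5,"dz":26,"spin":0.08,"grip":0},{"dx":0,"dy":7.5,"dz":28,"spin":0.1,"grip":0}]'

```text
time_s: 7.92
tcp_pos: [0.4319, -0.2713, 0.3095]
eef_rot: [179.9, -0.1, 9.4]
contact_force: [1.6, 1.2, -1.2]
gripper_width: 0.0134
```

Emit:
servo_tool --targets '[{"dx":0,"dy":3,"dz":0.5,"spin":0,"grip":0},{"dx":0,"dy":6.5,"dz":1,"spin":0,"grip":0},{"dx":0,"dy":10,"dz":1.5,"spin":0,"grip":0},{"dx":0,"dy":13.5,"dz":1.5,"spin":0,"grip":0},{"dx":1,"dy":17,"dz":1.5,"spin":0,"grip":0},{"dx":2.5,"dy":20,"dz":1.5,"spin":0,"grip":0},{"dx":4,"dy":22.5,"dz":1.5,"spin":0,"grip":0},{"dx":5.5,"dy":23.8,"dz":1.5,"spin":0,"grip":0},{"dx":6.5,"dy":24.1,"dz":1.5,"spin":0,"grip":0},{"dx":6.5,"dy":24.1,"dz":1.5,"spin":0,"grip":0}]'

```text
time_s: 8.75
tcp_pos: [0.498, -0.0293, 0.3212]
eef_rot: [180.0, 0.1, 9.6]
contact_force: [-0.1, -0.4, -0.2]
gripper_width: 0.0132
```

Emit:
servo_tool --targets '[{"dx":0,"dy":0,"dz":0,"spin":0,"grip":0},{"dx":0,"dy":0,"dz":0,"spin":0,"grip":0},{"dx":0,"dy":0,"dz":0,"spin":0,"grip":0},{"dx":0,"dy":0,"dz":0,"spin":0,"grip":0},{"dx":0,"dy":0,"dz":0,"spin":0,"grip":0},{"dx":0,"dy":0,"dz":0,"spin":0,"grip":0},{"dx":0,"dy":0,"dz":0,"spin":0,"grip":0},{"dx":0,"dy":0,"dz":0,"spin":0,"grip":0},{"dx":0,"dy":0,"dz":0,"spin":0,"grip":0},{"dx":0,"dy":0,"dz":0,"spin":0,"grip":0}]'

```text
time_s: 9.58
tcp_pos: [0.497, -0.0302, 0.3215]
eef_rot: [-180.0, -0.0, 9.5]
contact_force: [0.2, -0.2, -1.3]
gripper_width: 0.0137
```

```bash
python3 - <<'E'
from h import *
np.set_printoptions(precision=4,suppress=True)
s=r.get_state();print({k:s[k] for k in['time_s','tcp_pos','eef_rot','contact_force','moment','gripper_width']})
a=cap('wrist');b=cap('scene')
p=s['tcp_pos'];y=np.radians(s['eef_rot'][2]);d=np.array([np.cos(y),np.sin(y),0])
g=p+[0,0,.0188]
for L in (.124,.130,.136): print(L,'wrist top/tip',proj('wrist',[g+L*d,g+L*d-[0,0,.034]]).ravel(),'scene tip',proj('scene',[g+L*d-[0,0,.034]]))
print('ring',proj('wrist',[[.636,-.0077,.2525]]),proj('scene',[[.636,-.0077,.2525]]))
A=cv2.resize(a[:160,220:440],(550,400),interpolation=2);B=cv2.resize(b[170:250,330:420],(450,400),interpolation=2)
cv2.imwrite('pics/e.png',cv2.resize(np.hstack([A,B]),(800,320),interpolation=cv2.INTER_AREA))
cv2.imwrite('pics/w5.png',a)
E
```

```text
{'time_s': 9.5833, 'tcp_pos': array([ 0.497 , -0.0302,  0.3215]), 'eef_rot': array([-179.9977,   -0.0012,    9.4672]), 'contact_force': array([ 0.2366, -0.2441, -1.2758]), 'moment': array([-0.0997, -0.0713, -0.0212]), 'gripper_width': 0.013679106281529487}
0.124 wrist top/tip [322.7534   2.2538 322.4052  26.7984] scene tip [[366.6603 185.0868]]
0.13 wrist top/tip [322.7777 -13.8911 322.4204  14.4041] scene tip [[367.967  186.2526]]
0.136 wrist top/tip [322.8028 -30.497  322.436    1.7331] scene tip [[369.2806 187.4245]]
ring [[322.9823  23.9718]] [[368.6728 201.8548]]
```

View pics/e.png

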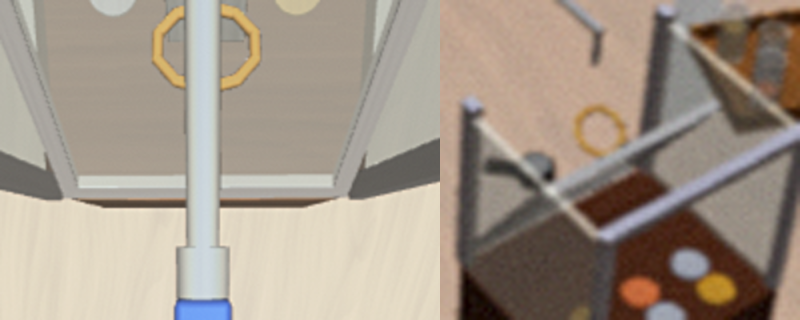

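Picture 9: the rod is laterally aligned with the ring (rod at crop x≈204, ring at 206). In the scene half the pin tip sits above and in front of the ring. I'll go forward 13 mm and then descend.

Emit:
servo_tool --targets '[{"dx":0.6,"dy":0.05,"dz":0,"spin":0,"grip":0},{"dx":1.2,"dy":0.1,"dz":0,"spin":0,"grip":0},{"dx":1.3,"dy":0.1,"dz":-1,"spin":0,"grip":0},{"dx":1.3,"dy":0.1,"dz":-2.5,"spin":0,"grip":0},{"dx":1.3,"dy":0.1,"dz":-3.5,"spin":0,"grip":0},{"dx":1.3,"dy":0.1,"dz":-4.2,"spin":0,"grip":0},{"dx":1.3,"dy":0.1,"dz":-4.6,"spin":0,"grip":0},{"dx":1.3,"dy":0.1,"dz":-5,"spin":0,"grip":0},{"dx":1.3,"dy":0.1,"dz":-5,"spin":0,"grip":0},{"dx":1.3,"dy":0.1,"dz":-5,"spin":0,"grip":0}]'

```text
time_s: 10.52
tcp_pos: [0.5102, -0.0293, 0.2718]
eef_rot: [180.0, -0.0, 9.5]
contact_force: [0.5, 0.1, -0.4]
gripper_width: 0.0134
```

```bash
python3 - <<'E'
from h import *
np.set_printoptions(precision=4,suppress=True)
s=r.get_state();print({k:s[k] for k in['time_s','tcp_pos','eef_rot','contact_force','moment','gripper_width']})
b=cap('side');a=cap('scene')
A=cv2.resize(b[150:200,230:290],(480,400),interpolation=2);B=cv2.resize(a[180:220,350:390],(320,320),interpolation=2)
B=np.vstack([B,np.zeros((80,320,3),np.uint8)]);cv2.imwrite('pics/f.png',np.hstack([A,B]))
E
```

```text
{'time_s': 10.5167, 'tcp_pos': array([ 0.5102, -0.0293,  0.2718]), 'eef_rot': array([179.9917,  -0.0185,   9.4707]), 'contact_force': array([ 0.4586,  0.072 , -0.4028]), 'moment': array([-0.0553, -0.0276, -0.0021]), 'gripper_width': 0.01340760552966093}
```

View pics/f.png

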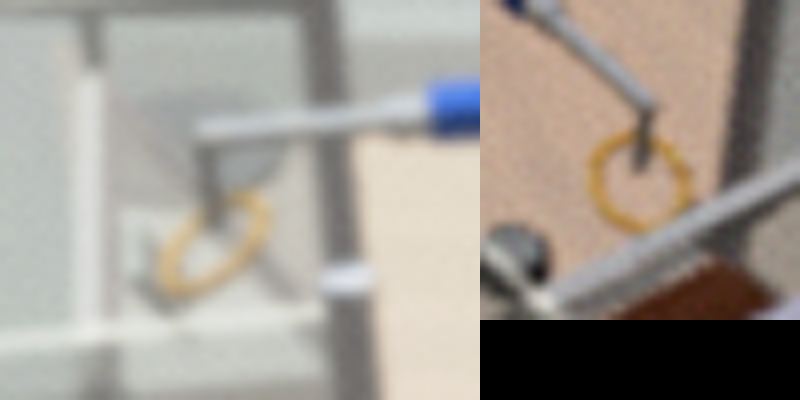

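Picture 10: in both views the pin enters over the hole's middle (side (212,215) with ring (213,243); scene tip (640,165) with ring (640,183)). I'll lower another 19 mm.

Emit:
servo_tool --targets '[{"dx":0,"dy":0,"dz":-0.3,"spin":0,"grip":0},{"dx":0,"dy":0,"dz":-0.6,"spin":0,"grip":0},{"dx":0,"dy":0,"dz":-0.9,"spin":0,"grip":0},{"dx":0,"dy":0,"dz":-1.2,"spin":0,"grip":0},{"dx":0,"dy":0,"dz":-1.5,"spin":0,"grip":0},{"dx":0,"dy":0,"dz":-1.7,"spin":0,"grip":0},{"dx":0,"dy":0,"dz":-1.9,"spin":0,"grip":0},{"dx":0,"dy":0,"dz":-1.9,"spin":0,"grip":0},{"dx":0,"dy":0,"dz":-1.9,"spin":0,"grip":0},{"dx":0,"dy":0,"dz":-1.9,"spin":0,"grip":0}]'

```text
time_s: 11.45
tcp_pos: [0.5101, -0.0292, 0.2527]
eef_rot: [180.0, -0.0, 9.5]
contact_force: [0.3, 0.3, -2.1]
gripper_width: 0.0132
```

```bash
cat > st.py <<'E'
from h import *
np.set_printoptions(precision=4,suppress=True)
s=r.get_state();print({k:s[k] for k in['time_s','tcp_pos','eef_rot','contact_force','moment','gripper_width']})
E
python3 st.py
```

```text
{'time_s': 11.45, 'tcp_pos': array([ 0.5101, -0.0292,  0.2527]), 'eef_rot': array([179.9977,  -0.0132,   9.469 ]), 'contact_force': array([ 0.3292,  0.2678, -2.0598]), 'moment': array([-0.032 , -0.0336, -0.0167]), 'gripper_width': 0.01322125349133799}
```

Emit:
servo_tool --targets '[{"dx":-0.3,"dy":-0.05,"dz":0,"spin":0,"grip":0},{"dx":-0.6,"dy":-0.1,"dz":0,"spin":0,"grip":0},{"dx":-0.9,"dy":-0.15,"dz":0,"spin":0,"grip":0},{"dx":-1.2,"dy":-0.2,"dz":0,"spin":0,"grip":0},{"dx":-1.6,"dy":-0.27,"dz":0,"spin":0,"grip":0},{"dx":-2.0,"dy":-0.33,"dz":0,"spin":0,"grip":0},{"dx":-2.4,"dy":-0.4,"dz":0,"spin":0,"grip":0},{"dx":-2.8,"dy":-0.47,"dz":0,"spin":0,"grip":0},{"dx":-3.2,"dy":-0.53,"dz":0,"spin":0,"grip":0},{"dx":-3.6,"dy":-0.6,"dz":0,"spin":0,"grip":0}]'

```text
time_s: 12.28
tcp_pos: [0.4739, -0.0353, 0.253]
eef_rot: [180.0, -0.1, 9.5]
contact_force: [3.7, -0.1, 0.5]
gripper_width: 0.0133
```

Emit:
servo_tool --targets '[{"dx":-0.3,"dy":-0.05,"dz":0,"spin":0,"grip":0},{"dx":-0.6,"dy":-0.1,"dz":0,"spin":0,"grip":0},{"dx":-0.9,"dy":-0.15,"dz":0,"spin":0,"grip":0},{"dx":-1.2,"dy":-0.2,"dz":0,"spin":0,"grip":0},{"dx":-1.5,"dy":-0.25,"dz":0,"spin":0,"grip":0},{"dx":-1.8,"dy":-0.3,"dz":0,"spin":0,"grip":0},{"dx":-2.1,"dy":-0.35,"dz":0,"spin":0,"grip":0},{"dx":-2.3,"dy":-0.38,"dz":0,"spin":0,"grip":0},{"dx":-2.5,"dy":-0.42,"dz":0,"spin":0,"grip":0},{"dx":-2.5,"dy":-0.42,"dz":0,"spin":0,"grip":0}]'

```text
time_s: 13.12
tcp_pos: [0.4483, -0.0396, 0.2523]
eef_rot: [-180.0, 0.1, 9.5]
contact_force: [0.6, 0.1, -0.3]
gripper_width: 0.0131
```

```bash
python3 st.py; python3 - <<'E'
from h import *
cap('scene','s7.png');cap('side','d7.png')
E
```

```text
{'time_s': 13.1167, 'tcp_pos': array([ 0.4483, -0.0396,  0.2523]), 'eef_rot': array([-179.9947,    0.0619,    9.4583]), 'contact_force': array([ 0.6342,  0.067 , -0.2554]), 'moment': array([-0.0206, -0.4422, -0.0098]), 'gripper_width': 0.013139036483075277}
```

```bash
cat > avg.py <<'E'
from h import *
import sys
np.set_printoptions(precision=3,suppress=True)
F=[];M=[]
for i in range(int(sys.argv[1])):
    r.capture('scene');s=r.get_state();F.append(s['contact_force']);M.append(s['moment'])
print(s['time_s'],s['tcp_pos'],s['eef_rot']);print(np.array(F)[:,0]);print(np.mean(F,0),np.mean(M,0),np.std(F,0))
E
python3 avg.py 6
```

```text
13.5167 [ 0.449 -0.04   0.252] [179.998   0.046   9.465]
[0.475 0.124 0.337 0.495 0.128 1.591]
[ 0.525  0.295 -1.13 ] [-0.071 -0.056 -0.003] [0.499 0.519 0.612]
```

```bash
python3 - <<'E'
import cv2,numpy as np
a=cv2.imread('pics/s7.png');b=cv2.imread('pics/d7.png')
A=cv2.resize(b[150:200,230:290],(480,400),interpolation=2);B=cv2.resize(a[180:220,350:390],(320,320),interpolation=2)
B=np.vstack([B,np.zeros((80,320,3),np.uint8)]);cv2.imwrite('pics/g.png',np.hstack([A,B]))
E
```

```text
(no output)
```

View pics/g.png

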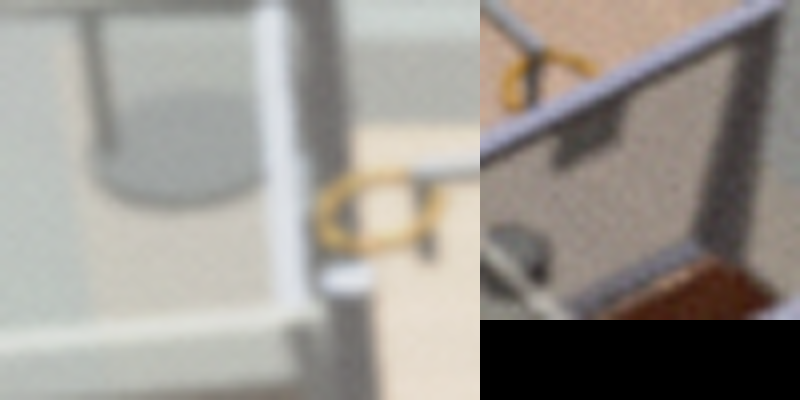

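Picture 11: the pin is through the ring at its near rim (side (430,215)) and the flap is nearly upright. Small steps from here.

Emit:
servo_tool --targets '[{"dx":-0.1,"dy":-0.02,"dz":0,"spin":0,"grip":0},{"dx":-0.2,"dy":-0.03,"dz":0,"spin":0,"grip":0},{"dx":-0.3,"dy":-0.05,"dz":0,"spin":0,"grip":0},{"dx":-0.4,"dy":-0.07,"dz":0,"spin":0,"grip":0},{"dx":-0.5,"dy":-0.08,"dz":0,"spin":0,"grip":0},{"dx":-0.6,"dy":-0.1,"dz":0,"spin":0,"grip":0},{"dx":-0.7,"dy":-0.12,"dz":0,"spin":0,"grip":0},{"dx":-0.8,"dy":-0.13,"dz":0,"spin":0,"grip":0},{"dx":-0.9,"dy":-0.15,"dz":0,"spin":0,"grip":0},{"dx":-1.0,"dy":-0.17,"dz":0,"spin":0,"grip":0}]'

```text
time_s: 14.35
tcp_pos: [0.4389, -0.0412, 0.2525]
eef_rot: [180.0, 0.0, 9.5]
contact_force: [3.5, 0.2, -3.6]
gripper_width: 0.0134
```

```bash
python3 avg.py 5
```

```text
14.6 [ 0.439 -0.041  0.253] [179.995   0.021   9.466]
[1.116 2.154 0.969 0.86  0.205]
[ 1.061 -0.133 -1.9  ] [-0.031 -0.447 -0.015] [0.629 0.484 0.653]
```

Emit:
servo_tool --targets '[{"dx":-0.04,"dy":-0.01,"dz":0,"spin":0,"grip":0},{"dx":-0.08,"dy":-0.01,"dz":0,"spin":0,"grip":0},{"dx":-0.12,"dy":-0.02,"dz":0,"spin":0,"grip":0},{"dx":-0.16,"dy":-0.03,"dz":0,"spin":0,"grip":0},{"dx":-0.2,"dy":-0.03,"dz":0,"spin":0,"grip":0},{"dx":-0.24,"dy":-0.04,"dz":0,"spin":0,"grip":0},{"dx":-0.28,"dy":-0.05,"dz":0,"spin":0,"grip":0},{"dx":-0.32,"dy":-0.05,"dz":0,"spin":0,"grip":0},{"dx":-0.36,"dy":-0.06,"dz":0,"spin":0,"grip":0},{"dx":-0.4,"dy":-0.07,"dz":0,"spin":0,"grip":0}]'

```text
time_s: 15.43
tcp_pos: [0.435, -0.0419, 0.2525]
eef_rot: [-180.0, 0.0, 9.5]
contact_force: [2.3, 0.9, -3.6]
gripper_width: 0.0133
```

```bash
python3 avg.py 4
```

```text
15.6333 [ 0.435 -0.042  0.253] [179.996   0.016   9.467]
[3.172 1.275 3.547 2.656]
[ 2.663  0.342 -2.812] [-0.006 -0.749 -0.026] [0.861 0.527 0.44 ]
```

Emit:
servo_tool --targets '[{"dx":-0.03,"dy":0,"dz":0,"spin":0,"grip":0},{"dx":-0.06,"dy":-0.01,"dz":0,"spin":0,"grip":0},{"dx":-0.09,"dy":-0.01,"dz":0,"spin":0,"grip":0},{"dx":-0.12,"dy":-0.02,"dz":0,"spin":0,"grip":0},{"dx":-0.15,"dy":-0.02,"dz":0,"spin":0,"grip":0},{"dx":-0.18,"dy":-0.03,"dz":0,"spin":0,"grip":0},{"dx":-0.21,"dy":-0.03,"dz":0,"spin":0,"grip":0},{"dx":-0.24,"dy":-0.04,"dz":0,"spin":0,"grip":0},{"dx":-0.27,"dy":-0.04,"dz":0,"spin":0,"grip":0},{"dx":-0.3,"dy":-0.05,"dz":0,"spin":0,"grip":0}]'

```text
time_s: 16.47
tcp_pos: [0.4332, -0.042, 0.253]
eef_rot: [-180.0, -0.1, 9.5]
contact_force: [8.0, 1.3, -3.9]
gripper_width: 0.0132
```

```bash
python3 avg.py 4
```

```text
16.6667 [ 0.433 -0.042  0.253] [-179.994   -0.144    9.48 ]
[7.242 8.412 7.578 7.297]
[ 7.632  0.709 -3.978] [ 0.18  -2.414 -0.042] [0.468 0.114 0.289]
```

Emit:
servo_tool --targets '[{"dx":-0.01,"dy":0,"dz":0,"spin":0,"grip":0},{"dx":-0.02,"dy":0,"dz":0,"spin":0,"grip":0},{"dx":-0.03,"dy":0,"dz":0,"spin":0,"grip":0},{"dx":-0.04,"dy":-0.01,"dz":0,"spin":0,"grip":0},{"dx":-0.05,"dy":-0.01,"dz":0,"spin":0,"grip":0},{"dx":-0.05,"dy":-0.01,"dz":0,"spin":0,"grip":0},{"dx":-0.05,"dy":-0.01,"dz":0,"spin":0,"grip":0},{"dx":-0.05,"dy":-0.01,"dz":0,"spin":0,"grip":0},{"dx":-0.05,"dy":-0.01,"dz":0,"spin":0,"grip":0},{"dx":-0.05,"dy":-0.01,"dz":0,"spin":0,"grip":0}]'

```text
time_s: 17.5
tcp_pos: [0.4332, -0.042, 0.2531]
eef_rot: [-180.0, -0.2, 9.5]
contact_force: [9.7, 1.1, -4.5]
gripper_width: 0.0129
```

```bash
python3 avg.py 4
```

```text
17.7 [ 0.433 -0.042  0.253] [-179.992   -0.196    9.482]
[8.418 8.248 9.124 8.64 ]
[ 8.608  0.795 -4.495] [ 0.218 -2.912 -0.072] [0.329 0.656 0.394]
```

Emit:
servo_tool --targets '[{"dx":-0.02,"dy":0,"dz":-0.01,"spin":0,"grip":0},{"dx":-0.04,"dy":-0.01,"dz":-0.02,"spin":0,"grip":0},{"dx":-0.06,"dy":-0.01,"dz":-0.03,"spin":0,"grip":0},{"dx":-0.08,"dy":-0.01,"dz":-0.04,"spin":0,"grip":0},{"dx":-0.1,"dy":-0.02,"dz":-0.05,"spin":0,"grip":0},{"dx":-0.1,"dy":-0.02,"dz":-0.05,"spin":0,"grip":0},{"dx":-0.1,"dy":-0.02,"dz":-0.05,"spin":0,"grip":0},{"dx":-0.1,"dy":-0.02,"dz":-0.05,"spin":0,"grip":0},{"dx":-0.1,"dy":-0.02,"dz":-0.05,"spin":0,"grip":0},{"dx":-0.1,"dy":-0.02,"dz":-0.05,"spin":0,"grip":0}]'

```text
time_s: 18.53
tcp_pos: [0.4331, -0.042, 0.253]
eef_rot: [-180.0, -0.3, 9.5]
contact_force: [11.0, 1.9, -5.6]
gripper_width: 0.0134
```

```bash
python3 avg.py 4
```

```text
18.7333 [ 0.433 -0.042  0.253] [-179.989   -0.302    9.49 ]
[11.276 11.598 12.252 11.796]
[11.73   0.919 -5.631] [ 0.341 -3.855 -0.067] [0.354 0.578 0.52 ]
```

Emit:
servo_tool --targets '[{"dx":0,"dy":0,"dz":0,"spin":0,"grip":0},{"dx":0,"dy":0,"dz":0,"spin":0,"grip":0},{"dx":0,"dy":0,"dz":0,"spin":0,"grip":0},{"dx":0,"dy":0,"dz":0,"spin":0,"grip":0},{"dx":0,"dy":0,"dz":0,"spin":0,"grip":0},{"dx":0,"dy":0,"dz":0,"spin":0,"grip":0},{"dx":0,"dy":0,"dz":0,"spin":0,"grip":0},{"dx":0,"dy":0,"dz":0,"spin":0,"grip":0},{"dx":0,"dy":0,"dz":0,"spin":0,"grip":0},{"dx":0,"dy":0,"dz":0,"spin":0,"grip":0}]'

```text
time_s: 19.57
tcp_pos: [0.4331, -0.0419, 0.253]
eef_rot: [-180.0, -0.3, 9.5]
contact_force: [11.4, 0.9, -5.6]
gripper_width: 0.0138
```

```bash
python3 avg.py 12
```

```text
20.1667 [ 0.433 -0.042  0.253] [-179.987   -0.3      9.494]
[11.938 11.69  12.496 11.423 11.496 10.969 11.286 11.618 11.574 11.042
 10.977 11.415]
[11.494  1.398 -4.862] [ 0.333 -3.865 -0.097] [0.415 0.541 0.426]
```

Emit:
servo_tool --targets '[{"dx":0.1,"dy":0.02,"dz":0,"spin":0,"grip":0},{"dx":0.2,"dy":0.04,"dz":0,"spin":0,"grip":0},{"dx":0.3,"dy":0.05,"dz":0,"spin":0,"grip":0},{"dx":0.5,"dy":0.08,"dz":0,"spin":0,"grip":0},{"dx":0.7,"dy":0.12,"dz":0,"spin":0,"grip":0},{"dx":0.9,"dy":0.15,"dz":0,"spin":0,"grip":0},{"dx":1.2,"dy":0.2,"dz":0,"spin":0,"grip":0},{"dx":1.45,"dy":0.24,"dz":0,"spin":0,"grip":0},{"dx":1.45,"dy":0.24,"dz":0,"spin":0,"grip":0},{"dx":1.45,"dy":0.24,"dz":0,"spin":0,"grip":0}]'

```text
time_s: 21.0
tcp_pos: [0.4451, -0.0403, 0.2519]
eef_rot: [180.0, 0.0, 9.5]
contact_force: [0.8, -0.4, -1.1]
gripper_width: 0.0136
```

```bash
python3 avg.py 3; python3 - <<'E'
from h import *
b=cap('side');a=cap('scene')
A=cv2.resize(b[150:200,230:290],(480,400),interpolation=2);B=cv2.resize(a[180:220,350:390],(320,320),interpolation=2)
B=np.vstack([B,np.zeros((80,320,3),np.uint8)]);cv2.imwrite('pics/i.png',np.hstack([A,B]))
# brass blob and dark pin columns in side
h=cv2.cvtColor(b,cv2.COLOR_BGR2HSV)[160:190,262:300];m=(h[...,1]>90)&(h[...,0]>12)&(h[...,0]<32)
v,u=np.nonzero(m);print('ring px',u.min()+262,u.max()+262,v.min()+160,v.max()+160)
s=r.get_state();y=np.radians(s['eef_rot'][2]);g=s['tcp_pos']+[0,0,.0188];P=g+.128*np.array([np.cos(y),np.sin(y),0])
print('pin pred',proj('side',[P,P-[0,0,.02],P-[0,0,.034]]),'ring shut pred',proj('side',[[.5726,-.0186,.257]]))
E
```

```text
21.15 [ 0.445 -0.04   0.252] [179.999   0.011   9.464]
[-0.261 -0.193  0.072]
[-0.127  0.011 -1.084] [-0.041  0.015  0.002] [0.144 0.326 0.139]
ring px 284 284 180 180
pin pred [[282.3805521  171.60708137]
 [282.94215089 178.44429205]
 [283.32728308 183.13310197]] ring shut pred [[282.16163732 176.51647733]]
```

The forces are back to the free baseline and the pin is predicted at the hole's centre. I'll lift it out slowly.

Emit:
servo_tool --targets '[{"dx":0,"dy":0,"dz":0.3,"spin":0,"grip":0},{"dx":0,"dy":0,"dz":0.6,"spin":0,"grip":0},{"dx":0,"dy":0,"dz":0.9,"spin":0,"grip":0},{"dx":0,"dy":0,"dz":1.2,"spin":0,"grip":0},{"dx":0,"dy":0,"dz":1.6,"spin":0,"grip":0},{"dx":0,"dy":0,"dz":2.0,"spin":0,"grip":0},{"dx":0,"dy":0,"dz":2.6,"spin":0,"grip":0},{"dx":0,"dy":0,"dz":3.5,"spin":0,"grip":0},{"dx":0,"dy":0,"dz":5,"spin":0,"grip":0},{"dx":0,"dy":0,"dz":6.5,"spin":0,"grip":0}]'

```text
time_s: 22.08
tcp_pos: [0.4449, -0.0404, 0.3181]
eef_rot: [180.0, 0.0, 9.5]
contact_force: [-0.1, 1.0, -1.0]
gripper_width: 0.0132
```

Emit:
servo_tool --targets '[{"dx":0,"dy":0,"dz":0.5,"spin":0,"grip":0},{"dx":-0.5,"dy":-1,"dz":0.5,"spin":0,"grip":0},{"dx":-1,"dy":-3,"dz":0.5,"spin":0,"grip":0},{"dx":-1,"dy":-6,"dz":0.5,"spin":-0.02,"grip":0},{"dx":-1,"dy":-9.5,"dz":0.5,"spin":-0.04,"grip":0},{"dx":-1,"dy":-13,"dz":0.5,"spin":-0.06,"grip":0},{"dx":-1,"dy":-16.5,"dz":0.5,"spin":-0.08,"grip":0},{"dx":-1,"dy":-20,"dz":0,"spin":-0.1,"grip":0},{"dx":-1,"dy":-23,"dz":-1,"spin":-0.1,"grip":0},{"dx":-1,"dy":-25.5,"dz":-3,"spin":-0.1,"grip":0}]'

```text
time_s: 22.92
tcp_pos: [0.4349, -0.2982, 0.2879]
eef_rot: [179.9, -0.1, 3.7]
contact_force: [1.0, -0.2, -0.9]
gripper_width: 0.0133
```

```bash
python3 avg.py 2
```

```text
23.0167 [ 0.433 -0.297  0.283] [-179.835    0.362    3.513]
[-0.132 -0.019]
[-0.076 -0.813 -3.787] [-0.185  0.11   0.007] [0.057 1.136 1.585]
```

Emit:
servo_tool --targets '[{"dx":0,"dy":-2,"dz":-2,"spin":0,"grip":0},{"dx":0,"dy":-4,"dz":-5,"spin":0,"grip":0},{"dx":0,"dy":-4.8,"dz":-8.5,"spin":0,"grip":0},{"dx":0,"dy":-4.8,"dz":-12,"spin":0,"grip":0},{"dx":0,"dy":-4.8,"dz":-15,"spin":0,"grip":0},{"dx":0,"dy":-4.8,"dz":-16.5,"spin":0,"grip":0},{"dx":0,"dy":-4.8,"dz":-17,"spin":0,"grip":0},{"dx":0,"dy":-4.8,"dz":-17,"spin":0,"grip":0},{"dx":0,"dy":-4.8,"dz":-17,"spin":0,"grip":0},{"dx":0,"dy":-4.8,"dz":-17,"spin":0,"grip":0}]'

```text
time_s: 23.85
tcp_pos: [0.4361, -0.3436, 0.1188]
eef_rot: [179.9, -0.1, 3.8]
contact_force: [-0.7, -0.5, -0.3]
gripper_width: 0.0134
```

```bash
python3 st.py; python3 - <<'E'
from h import *
import numpy as np
def blue(im):
    i=im.astype(int);m=(i[...,0]>i[...,2]+60)&(i[...,0]>i[...,1]+40);m[230:]=0;m[:,:290]=0;m[:,350:]=0
    v,u=np.nonzero(m);k=v<v.min()+8;return v.min(),u[k].mean(),(m[v.min()+4]).sum(),len(v)
a=cap('wrist','w8.png');print('before',blue(cv2.imread('pics/w5.png')),'now',blue(a))
b=cap('side');i=b.astype(int);m=(i[...,0]>i[...,2]+60)&(i[...,0]>i[...,1]+40);m[:130]=0;m[185:]=0;m[:,:290]=0;m[:,390:]=0
v,u=np.nonzero(m);p=np.polyfit(u,v,1);print('side blue',u.min(),u.max(),p)
s=r.get_state();y=np.radians(s['eef_rot'][2]);g=s['tcp_pos']+[0,0,.0188];d=np.array([np.cos(y),np.sin(y),0])
q=proj('side',[g+.06*d,g-.12*d]);print(q,'pred slope',(q[1,1]-q[0,1])/(q[1,0]-q[0,0]))
cv2.imwrite('pics/j.png',np.hstack([cv2.resize(a[:240,220:420],(400,480)),cv2.resize(b[130:210,290:385],(400,337))[:337].copy() if 0 else cv2.copyMakeBorder(cv2.resize(b[130:210,290:385],(400,337)),0,143,0,0,0)]))
E
```

```text
{'time_s': 23.85, 'tcp_pos': array([ 0.4361, -0.3436,  0.1188]), 'eef_rot': array([179.9241,  -0.1353,   3.7685]), 'contact_force': array([-0.6777, -0.5129, -0.3183]), 'moment': array([-0.0545, -0.0083, -0.0113]), 'gripper_width': 0.013403232774580385}
before (np.int64(150), np.float64(321.0), np.int64(27), 2143) now (np.int64(150), np.float64(321.0), np.int64(29), 2198)
side blue 319 374 [-3.46420016e-02  1.59683980e+02]
[[317.92342781 150.02132491]
 [374.01860437 148.00201085]] pred slope -0.03599799817405746
```

The pole hasn't slipped (blue end at row 150 both before and now, slope matches). I'll shift by (-0.4,-0.3) cm and lower.

Emit:
servo_tool --targets '[{"dx":-0.2,"dy":-0.15,"dz":0,"spin":0,"grip":0},{"dx":-0.37,"dy":-0.29,"dz":-1,"spin":0,"grip":0},{"dx":-0.37,"dy":-0.29,"dz":-2.5,"spin":0,"grip":0},{"dx":-0.37,"dy":-0.29,"dz":-4,"spin":0,"grip":0},{"dx":-0.37,"dy":-0.29,"dz":-5.5,"spin":0,"grip":0},{"dx":-0.37,"dy":-0.29,"dz":-6.2,"spin":0,"grip":0},{"dx":-0.37,"dy":-0.29,"dz":-6.5,"spin":0,"grip":0},{"dx":-0.37,"dy":-0.29,"dz":-6.5,"spin":0,"grip":0},{"dx":-0.37,"dy":-0.29,"dz":-6.5,"spin":0,"grip":0},{"dx":-0.37,"dy":-0.29,"dz":-6.5,"spin":0,"grip":0}]'

```text
time_s: 24.78
tcp_pos: [0.4319, -0.3465, 0.0528]
eef_rot: [180.0, -0.1, 3.7]
contact_force: [-0.7, -0.3, -0.3]
gripper_width: 0.0138
```

```bash
python3 avg.py 2
```

```text
24.8833 [ 0.432 -0.346  0.053] [179.965  -0.074   3.744]
[ 0.443 -0.643]
[-0.1   -0.267 -1.424] [-0.013 -0.01  -0.005] [0.543 0.071 0.003]
```

Emit:
servo_tool --targets '[{"dx":0,"dy":0,"dz":-0.5,"spin":0,"grip":0},{"dx":0,"dy":0,"dz":-1,"spin":0,"grip":0},{"dx":0,"dy":0,"dz":-1.5,"spin":0,"grip":0},{"dx":0,"dy":0,"dz":-1.9,"spin":0,"grip":0},{"dx":0,"dy":0,"dz":-2.2,"spin":0,"grip":0},{"dx":0,"dy":0,"dz":-2.4,"spin":0,"grip":0},{"dx":0,"dy":0,"dz":-2.5,"spin":0,"grip":0},{"dx":0,"dy":0,"dz":-2.5,"spin":0,"grip":0},{"dx":0,"dy":0,"dz":-2.5,"spin":0,"grip":0},{"dx":0,"dy":0,"dz":-2.5,"spin":0,"grip":0}]'

```text
time_s: 25.72
tcp_pos: [0.4311, -0.3461, 0.0273]
eef_rot: [-180.0, 0.0, 3.7]
contact_force: [-2.2, 1.4, 4.8]
gripper_width: 0.0136
```

```bash
python3 avg.py 3
```

```text
25.8667 [ 0.431 -0.346  0.027] [-179.992    0.019    3.735]
[-1.982 -2.485 -1.861]
[-2.109  2.314  5.379] [ 0.753  0.939 -0.003] [0.27  0.384 0.532]
```

Emit:
servo_tool --targets '[{"dx":0.05,"dy":0,"dz":0.05,"spin":0,"grip":0},{"dx":0.1,"dy":0,"dz":0.05,"spin":0,"grip":0},{"dx":0.1,"dy":0,"dz":0.05,"spin":0,"grip":0},{"dx":0.1,"dy":0,"dz":0.05,"spin":0,"grip":18},{"dx":0.1,"dy":0,"dz":0.05,"spin":0,"grip":25},{"dx":0.1,"dy":0,"dz":0.05,"spin":0,"grip":35},{"dx":0.1,"dy":0,"dz":0.05,"spin":0,"grip":50},{"dx":0.1,"dy":0,"dz":0.05,"spin":0,"grip":50},{"dx":0.1,"dy":0,"dz":0.05,"spin":0,"grip":50},{"dx":0.1,"dy":0,"dz":0.05,"spin":0,"grip":50}]' --squeeze 20

```text
time_s: 26.7
tcp_pos: [0.4324, -0.3462, 0.0276]
eef_rot: [180.0, -0.0, 3.7]
contact_force: [0.6, 0.2, -0.1]
gripper_width: 0.0432
```

Emit:
servo_tool --targets '[{"dx":0,"dy":0,"dz":1,"spin":0,"grip":50},{"dx":0,"dy":0,"dz":2.5,"spin":0,"grip":50},{"dx":0,"dy":0,"dz":4.5,"spin":0,"grip":50},{"dx":0,"dy":0,"dz":7,"spin":0,"grip":50},{"dx":0,"dy":0,"dz":10,"spin":0,"grip":50},{"dx":0,"dy":0,"dz":10,"spin":0,"grip":50},{"dx":0,"dy":0,"dz":10,"spin":0,"grip":50},{"dx":0,"dy":0,"dz":10,"spin":0,"grip":50},{"dx":0,"dy":0,"dz":10,"spin":0,"grip":50},{"dx":0,"dy":0,"dz":10,"spin":0,"grip":50}]'

```text
time_s: 27.53
tcp_pos: [0.4317, -0.3459, 0.1267]
eef_rot: [-180.0, 0.1, 3.7]
contact_force: [-1.1, -0.2, -0.5]
gripper_width: 0.0437
```

```bash
python3 st.py; python3 - <<'E'
from h import *
np.set_printoptions(precision=4,suppress=True)
im=cap('wrist').astype(int);a=cap('scene');b=cap('side')
m=((im[:,:,0]>im[:,:,2]+60)&(im[:,:,0]>im[:,:,1]+40));v,u=np.nonzero(m);k=(v<235)
W=np.array([onz('wrist',q,.054)[:2] for q in np.c_[u,v][k]]);cen=W.mean(0);d=np.linalg.svd(W-cen)[2][0];d*=np.sign(d[0]);t=(W-cen)@d
print(k.sum(),'front end',cen+d*t.max(),'yaw',np.degrees(np.arctan2(d[1],d[0])),'grip',cen+d*(t.max()-.06))
A=cv2.resize(b[135:235,190:385],(780,400),interpolation=2);B=cv2.resize(im[:200,200:440].astype(np.uint8),(240,200))
C=cv2.resize(a[165:265,320:430],(220,200),interpolation=2)
D=np.zeros((200,780,3),np.uint8);D[:,:240]=B;D[:,250:470]=C;D[:,480:]=cv2.resize(a[200:280,190:310],(300,200),interpolation=2)
cv2.imwrite('pics/k.png',np.vstack([A,D]))
E
```

```text
{'time_s': 27.5333, 'tcp_pos': array([ 0.4317, -0.3459,  0.1267]), 'eef_rot': array([-179.9556,    0.0874,    3.727 ]), 'contact_force': array([-1.0526, -0.2322, -0.4805]), 'moment': array([-0.0714, -0.0002,  0.0194]), 'gripper_width': 0.043741273293727276}
1578 front end [ 0.4936 -0.3414] yaw 4.0221674088710815 grip [ 0.4338 -0.3456]
```

View pics/k.png

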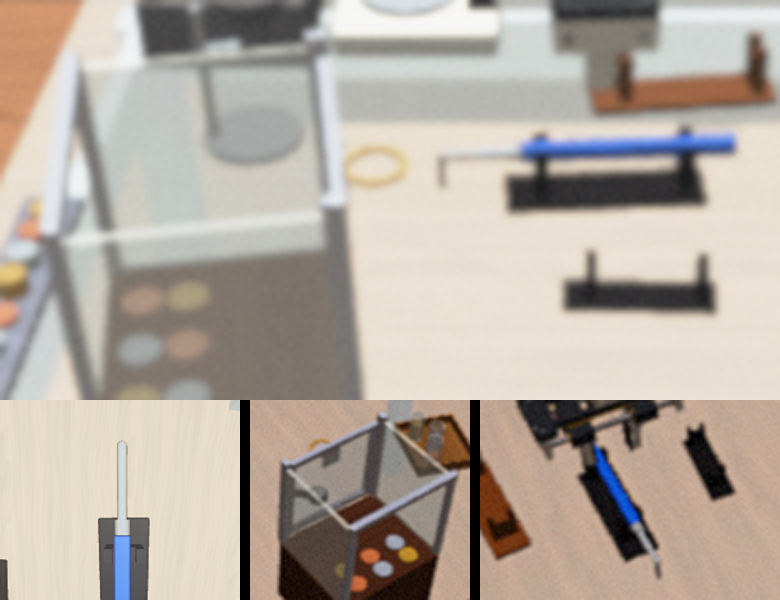

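Picture 12: the flap is upright and flush with the front posts, with the ring standing clear in front at (375,166). The pole lies in the large black cradle exactly as in the first view (handle (630,148), pin (443,172)), and the fingers are clear above it.

```bash
python3 -c "
from plant import r
print(r.get_state()['contact_force']); print(r.close_job())"
```

```text
[0.47340448 0.04875214 0.03569081]
the job is handed in; nothing more can be done
None
```

The job is done and handed in at about 28 s of the 72 s allowed. No verdict was reported.

- **Closing the flap:** I took the pole from the large black cradle, hooked the pin through the ring and drew the flap to its stop. The stop showed as the tool halting while the force rose.
- **Seal pull:** I held the pull for about 1.5 s. The horizontal force was steady at about 11.5 N, roughly 12.5 N counting the vertical part. The highest single horizontal reading was 12.5 N, but readings come only between moves, so a brief peak during a move would not show.
- **Unhooking and return:** The force fell back to the free level before I lifted the pin out, and the pole went back into the same cradle.

**Last checks:**
- **Flap:** it looks upright and flush with the front posts.
- **Pole:** it lies level in its cradle, within about 2 mm and 0.5° of where it started, pin down.
- **Gripper:** it is open and clear above the pole, touching nothing.
- **Coin tubes and loupe:** I did not measure their positions again, but I never went near them.

**What disagreed or failed:**
- The vertical force grew to about 4 N during the pull, from friction at the pin.
- One colour check for the ring in the side view failed, picking up a single pixel. I relied on the predicted position and the force readings there instead.

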